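Make up a kitchen kit and a laundry kit in clear trays

ROBOT

A 6-joint arm with a two-finger parallel gripper is mounted at the origin on the work surface. World frame = base frame: x ahead of the robot, y to its left, z up, the work surface at z = 0. Lengths are in m, angles in degrees, forces in N, time in s.
With the tool pointing down it reaches from about 0.3 to 0.75 m from the base axis. Payload 8.5 kg.
Tool frame: the origin (TCP) lies between the finger pads; the fingertips stand 22 mm ahead of it and the grasp point (between the pads) lies 3 mm ahead of it (env.nose_length is the distance from the TCP to the fingertips, in m); z points along the fingers, x is the direction in which the jaws open and shut, and the axes are right-handed (so a half turn about z gives the same grasp; the last joint's range is limited). The gripper opens to 85 mm and grips with 20 to 120 N. Pads are 22 mm wide; open, the fingers measure 114 mm over their backs; the gripper's body (76 mm by 85 mm) begins 54 mm behind the grasp point. The pads swing forward as they close: fully open they stand 13 mm farther back than shut.
Start: joints at [59.456, 21.807, 74.336, -0, 83.858, -12.336], TCP at [0.172, 0.522, 0.253] pointing down, gripper open.
Joint ranges: [-178.18, 178.18], [-50.72, 133.34], [12.68, 142.11], [-81.47, 261.47], [9.98, 163.14], [-165.26, 165.26]. Speed limits (degrees/s): [136.94, 136.94, 180, 180, 180, 180].

INTERFACE

Orientations are given as a 3x3 rotation matrix whose columns are the frame's x, y, z axes.
In Python, from rig import env gives the robot as it stands.
- The arm moves only by the tool arm_command, never from a script. Its argument "steps" is a list of rows, each an object with "delta_pos": the shift along the world's x, y, z in mm, a list of three; "dr": the turn, a rotation vector about the world's x, y, z in degrees, a list of three. In form: [{"delta_pos": [dx, dy, dz], "dr": [wx, wy, wz]}, ...]. A call has 1 to 20 rows; each row shifts and turns the commanded pose from where the row before left it; what a row does not reach is not made up. A row lasts 1/10 s, in which the tool goes at most 50 mm and 8.59 degrees, less where a joint would pass 70% of its speed; a pose out of reach is approached as far as the arm can. A call with a gripper value outside its range is refused whole. "grip" is the opening, from 0 (shut) to 1 (fully open), set as the call begins (left out, the last holds). The fingers move at their own pace and stop on an object; "squeeze" is the grip in N (left out, the last holds). Time passes only in rows, so rows that do not move let the fingers close. It gives the time, the measured TCP pose, the force and the opening at its end, in the units of the state.
- env.observe(): the state, without advancing time (a new reading comes with each control period).
- env.get_image(name): name is "scene" or "top" or "wrist"; returns the picture (400x640x3 uint8, blue, green, red); there is no depth.
- env.get_calibration(name): a dict with "fx", "fy", "cx", "cy" (pixels), "k1" (the pictures are not rectified: a ray, as slopes to the right and down, at radius r is drawn at 1 + k1 r^2 times it, then the intrinsics apply), "view" (4x4, takes a point from world to camera coordinates). Camera axes: x right, y up, looking along -z (the intrinsics and any distortion apply to the point x, -y, -z); pixel columns grow to the right and rows downward; lengths in m; the calibration is good to about 2 mm. A picture is of the moment at which its call begins: read the wrist's pose just before it. get_calibration takes no time and is no camera call; for the wrist camera it gives the pose at the moment of the call.
- env.close_job(): hands the job in, once; it reports no verdict.
The state is a dict: "time_s": time; "q": joint angles; "qvel": joint speeds; "joint_efforts": joint torques, N m; "position": TCP position; "tool_rot": TCP orientation; "ft_force": force on the tool from outside, world axes, zero at the start; "wrist_torque": the same for the moment, N m; "grip_width": finger opening in m.
Only numpy, scipy, OpenCV 4.12 (cv2) and the standard library are available. Lean on these libraries where they do the work, as an engineer would, in place of code of your own. Each camera call takes 0.05 s, during which the arm holds its last target. There are 200 camera calls.

TASK

Make up two kits from the stock on the blue table. In the wide clear tray, lay the steel whisk flat in the narrower of its two long bays and stand the glass bowl, mouth up and set down gently, in the broader bay; in the narrow clear tray, stand the spray bottle upright in the short bay and lay the long wooden peg down in the long bay. Leave the short wooden peg where it lies.

Things in the scene. Friction and masses are not known exactly. Their poses are not given: they have to be found in the camera images.
- whisk_grip (a point): Flat steel whisk, 190 mm long, 120 g, loose, lying. The point is on its handle near the centre of mass, 9 mm up (half its height). x: from handle to wire loops, z up. Handle: straight bar 18 mm wide and high, from x = -65 to +45 mm; loops beyond it to x = +125 mm, 48 mm wide, sloping down to touch the table at the tip. Grip across the handle (along y). It may lie either way round.
- bowl_mid (a point): Small clear glass bowl, 62 mm outside diameter at the rim (upright wall over the upper 18 mm, narrowing to 42 mm at the foot), 42 mm high, wall 4 mm, 120 g; loose, standing mouth up. The point is on its axis, half-way up (21 mm above its foot); z is up.
- spray_mid (a point): Closed white spray bottle with grey capped head, 122 mm tall, about 130 g, loose, standing. Round body 48 mm in diameter up to 76 mm, shoulder to 90 mm, then the head, a cylinder 26 mm in diameter, up to 122 mm. The point is on its axis, half-way up (61 mm above its foot; the head begins 29 mm above the point); z up.
- long_peg_mid (a point): The long wooden clothes peg, a bar 110 mm long (x), 20 mm wide (y) and 14 mm high (z), with a steel spring, 25 g; loose, lying on the table. The point is its centre.
- short_peg_mid (a point): The short wooden clothes peg, like the long one but 66 mm long (x), 20 mm wide, 14 mm high; loose. The point is its centre. It is not wanted in either kit and stays where it is.
- wide_tray: Wide clear tray, 230 (x) by 186 mm (y), fixed. Origin: centre of its underside, on the table; z up. Floor 4 mm thick; walls 4 mm thick, tops 25 mm above the table. A wall along x at y = -19 mm makes two bays, each 222 mm long: the narrower, 68 mm wide, centre at y = -55 mm (whisk); the broader, 106 mm wide, centre at y = +36 mm (bowl).
- narrow_tray: Narrow clear tray, 242 (x) by 93 mm (y), fixed. Origin: centre of its underside, on the table; z up. Floor 4 mm thick; walls 4 mm thick, tops 25 mm above the table. A wall across it at x = -30 mm makes two bays, each 85 mm wide (y): the short one, 85 mm long, centre at x = -74.5 mm (spray bottle); the long one, 145 mm long, centre at x = +44.5 mm (long peg).
Not all that is in view belongs to the job. What is shaped like the part that bears whisk_grip but pink or purple is not meant. Leave any pink look-alike of the part that bears long_peg_mid alone.

How it is judged (in metres and radians):
At the end, for the whole second after the job is handed in: Whisk flat on the floor of the wide tray's narrower bay, bowl upright in its broader bay; spray bottle upright in the narrow tray's short bay, long peg down on its long bay's floor (flat, upright: within 0.1 rad); all under 20 mm/s; short peg within 30 mm of its start (x of whisk_grip in the frame of wide_tray between -0.055 and 0.055 m and y of whisk_grip in the frame of wide_tray between -0.085 and -0.025 m and z of whisk_grip in the frame of wide_tray below 0.022 m and angle between each of whisk_grip, bowl_mid, spray_mid's own z axis and vertical below 0.1 rad and x of bowl_mid in the frame of wide_tray between -0.082 and 0.082 m and y of bowl_mid in the frame of wide_tray between 0.012 and 0.06 m and z of bowl_mid in the frame of wide_tray below 0.031 m and x of spray_mid in the frame of narrow_tray between -0.097 and -0.052 m and y of spray_mid in the frame of narrow_tray between -0.022 and 0.022 m and z of spray_mid in the frame of narrow_tray below 0.071 m and x of long_peg_mid in the frame of narrow_tray between 0.01 and 0.08 m and y of long_peg_mid in the frame of narrow_tray between -0.038 and 0.038 m and z of long_peg_mid in the frame of narrow_tray below 0.02 m and linear speed of each of whisk, bowl, spray, long_peg below 0.02 m/s and distance of short_peg_mid from where it was at the start of the episode below 0.03 m); the robot touches nothing.
It fails at once if the glass bowl is let fall: it moves faster than 0.5 m/s within about a centimetre of the surface it is set on (z of bowl_mid in the frame of wide_tray below 0.035 m and linear speed of bowl above 0.5 m/s).
It fails at once if the short peg is taken or pushed more than 30 mm away (distance of short_peg_mid from where it was at the start of the episode above 0.03 m).
It also fails if it takes over 120 s, if anything falls off the work surface, if the arm or the gripper's body presses on something with over 40 N, if the wrist force passes 120 N, or if a joint passes its speed limit or range.

## Working session

There is one attempt and no reset: what is moved stays moved. The work goes in short steps, Python scripts to look and compute and a tool call to move; the robot and the scene stay as the last step left them, time stands still between calls to the robot, and variables do not carry over. Pictures are saved under pics/ and viewed, about 12 in all and at most 16, crops included, and the job is handed in when it is done.

Besides the shell and the picture viewer there is one more tool, called after "Emit:" as a command line: name --argument value ..., lists and objects as JSON in quotes. arm_command: Moves the arm, as the interface text tells. Its arguments: {"type":"object","properties":{"steps":{"type":"array"},"grip":{"type":"number"},"squeeze":{"type":"number"}},"required":["steps"]}

```bash
mkdir -p pics; ls; cat > h.py <<'E'
import numpy as np,cv2
from rig import env
def cal(n):
    c=env.get_calibration(n);return c
def rays(c,uv):
    uv=np.atleast_2d(np.array(uv,float));K=np.array([[c['fx'],0,c['cx']],[0,c['fy'],c['cy']],[0,0,1.]])
    p=cv2.undistortPoints(uv.reshape(-1,1,2),K,np.array([c['k1'],0,0,0.])).reshape(-1,2)
    d=np.c_[p[:,0],-p[:,1],-np.ones(len(p))];V=np.array(c['view']);R=V[:3,:3]
    return -R.T@V[:3,3],d@R
def onplane(c,uv,z):
    o,d=rays(c,uv);return o+d*((z-o[2])/d[:,2])[:,None]
def proj(c,P):
    P=np.atleast_2d(np.array(P,float));V=np.array(c['view']);q=P@V[:3,:3].T+V[:3,3]
    a=q[:,0]/-q[:,2];b=-q[:,1]/-q[:,2];f=1+c['k1']*(a*a+b*b)
    return np.c_[c['fx']*a*f+c['cx'],c['fy']*b*f+c['cy']]
E
python3 - <<'E'
from h import *
for n in ['top','scene','wrist']:
    c=env.get_calibration(n);im=env.get_image(n);cv2.imwrite(f'pics/{n}0.png',im);print(n,{k:c[k] for k in c if k!='view'},rays(c,[[320,200]]))
    if n=='top':print(onplane(c,[[0,0],[640,0],[640,400],[0,400]],0).round(3))
print(env.observe())
E
```

```text
pics
top {'fx': 383.601478978164, 'fy': 383.601478978164, 'cx': 317.9758062709267, 'cy': 201.24427937693864, 'k1': -0.06415306712508538} (array([ 0.22246188, -0.10487498,  1.08842532]), array([[ 0.24292232, -0.01955153, -0.96986847]]))
[[ 1.281  1.01   0.   ]
 [ 1.22  -1.335  0.   ]
 [-0.106 -0.998  0.   ]
 [-0.044  0.772  0.   ]]
scene {'fx': 401.0005536432325, 'fy': 401.0005536432325, 'cx': 321.1938776238649, 'cy': 198.05784386487124, 'k1': -0.04000761890169846} (array([0.8877031 , 0.69329076, 0.77089586]), array([[-0.35870824, -0.70476072, -0.61210542]]))
wrist {'fx': 301.1250650737456, 'fy': 301.1250650737456, 'cx': 322.1344763629075, 'cy': 199.95759968526994, 'k1': -0.011737217933702523} (array([0.10867195, 0.54395101, 0.37296185]), array([[ 0.24880145, -0.0917691 , -0.96422328]]))
{'time_s': 0.15, 'q': array([ 5.94570812e+01,  2.18310645e+01,  7.43711936e+01,  3.17638899e-04,
        8.38574600e+01, -1.23369183e+01]), 'qvel': array([ 0.05391013, -0.07805775, -0.20243317,  0.00848903, -0.0419591 ,
        0.03981595]), 'joint_efforts': array([ 2.01907824e-03, -4.48627210e+01, -2.31344622e+01, -1.62915017e-04,
        3.81090213e-03, -2.07821472e-05]), 'position': array([0.17175026, 0.52229346, 0.25288462]), 'tool_rot': array([[ 3.12434700e-01,  9.49939089e-01, -5.34415762e-04],
       [ 9.49938695e-01, -3.12435074e-01, -8.94859342e-04],
       [-1.01703210e-03, -2.28077101e-04, -9.99999457e-01]]), 'ft_force': array([ 0.06283874,  0.61861349, -0.52530049]), 'wrist_torque': array([-0.03067763,  0.04078214,  0.02257889]), 'grip_width': 0.08522532575627735}
```

View pics/top0.png

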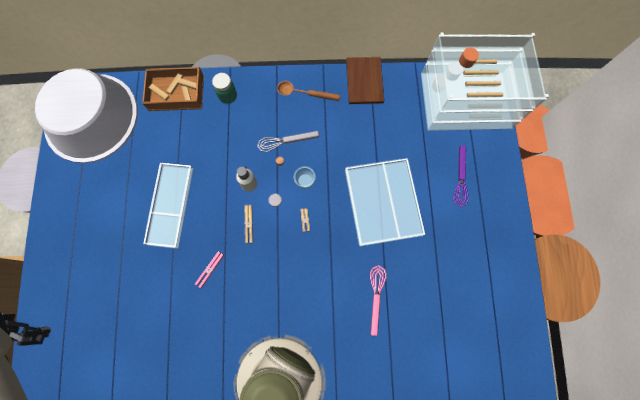

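View pics/scene0.png

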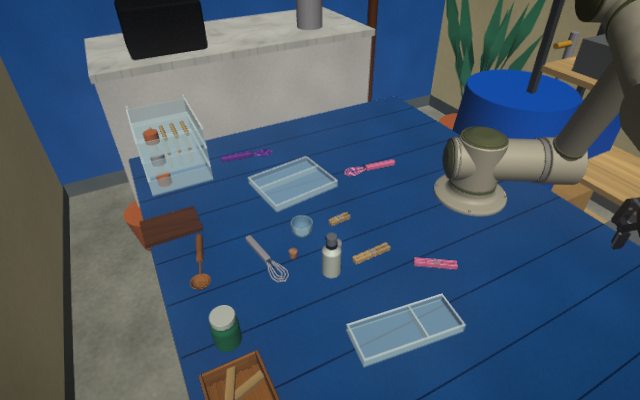

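The top view (640x400) shows these positions:
- Steel whisk at (288,140). The purple whisk at (461,175) and pink whisk at (376,300) are not meant.
- Bowl at (305,177) and spray bottle at (246,178).
- Long wooden peg at (248,223) and short wooden peg at (305,219). The pink peg at (209,269) is not meant.
- Wide tray at (385,201) and narrow tray at (168,205).
- Clutter: a puck at (275,200) and a small orange item at (280,160).

Next I'll take an enlarged crop and do the first measurements.

```bash
python3 - <<'E'
from h import *
im=cv2.imread('pics/top0.png')
cr=im[120:255,138:438];cv2.imwrite('pics/top_crop.png',cv2.resize(cr,None,fx=2.66,fy=2.66,interpolation=cv2.INTER_CUBIC))
c=env.get_calibration('top');hsv=cv2.cvtColor(im,cv2.COLOR_BGR2HSV)
nb=~((hsv[...,1]>170)&(hsv[...,0]>100)&(hsv[...,0]<120))
m=(nb*255).astype(np.uint8);m[:100]=0;m[340:]=0;m[:,:140]=0;m[:,440:]=0
n,l,s,ce=cv2.connectedComponentsWithStats(m)
for i in range(1,n):
    if s[i,4]<25: continue
    ys,xs=np.where(l==i);r=cv2.minAreaRect(np.c_[xs,ys].astype(np.float32));b=cv2.boxPoints(r)
    z=.025 if s[i,4]>1500 else .01
    P=onplane(c,b+0,z);C=onplane(c,[ce[i]],z)[0]
    print(ce[i].round(0),s[i,4],'C',C.round(3)[:2],'box',P[:,:2].round(3).tolist(),'sz',np.linalg.norm(P[0]-P[1]).round(3),np.linalg.norm(P[2]-P[1]).round(3))
E
```

```text
[169. 193.] 4177 C [0.524 0.309] box [[0.827, 0.422], [0.818, 0.223], [0.118, 0.197], [0.121, 0.367]] sz 0.199 0.7
[219. 243.] 1080 C [0.377 0.163] box [[0.12, 0.238], [0.831, 0.249], [0.822, 0.13], [0.115, 0.136]] sz 0.711 0.119
[366. 102.] 184 C [ 0.803 -0.28 ] box [[0.811, -0.225], [0.808, -0.337], [0.788, -0.336], [0.79, -0.224]] sz 0.113 0.021
[432. 115.] 501 C [ 0.753 -0.482] box [[0.806, -0.451], [0.805, -0.512], [0.693, -0.498], [0.694, -0.439]] sz 0.061 0.113
[281. 207.] 1613 C [ 0.472 -0.015] box [[0.721, 0.058], [0.715, -0.137], [0.11, -0.116], [0.115, 0.056]] sz 0.196 0.605
[384. 201.] 5573 C [ 0.48  -0.309] box [[0.597, -0.182], [0.643, -0.4], [0.372, -0.433], [0.333, -0.228]] sz 0.222 0.273
[246. 179.] 455 C [0.564 0.088] box [[0.59, 0.135], [0.618, 0.087], [0.536, 0.042], [0.509, 0.089]] sz 0.056 0.094
[304. 177.] 467 C [ 0.564 -0.083] box [[0.59, -0.04], [0.61, -0.106], [0.536, -0.127], [0.516, -0.062]] sz 0.069 0.077
[248. 224.] 385 C [0.428 0.081] box [[0.494, 0.102], [0.493, 0.068], [0.373, 0.067], [0.374, 0.101]] sz 0.035 0.119
[305. 219.] 226 C [ 0.437 -0.081] box [[0.471, -0.06], [0.478, -0.096], [0.405, -0.109], [0.399, -0.073]] sz 0.037 0.074
[330. 231.] 96 C [ 0.4   -0.151] box [[0.346, -0.133], [0.451, -0.146], [0.448, -0.169], [0.343, -0.155]] sz 0.106 0.023
[332. 297.] 256 C [ 0.217 -0.15 ] box [[0.339, -0.13], [0.338, -0.162], [0.107, -0.157], [0.108, -0.127]] sz 0.032 0.231
[378. 298.] 960 C [ 0.21  -0.277] box [[0.31, -0.252], [0.307, -0.319], [0.101, -0.305], [0.104, -0.24]] sz 0.067 0.207
[437. 285.] 26 C [ 0.239 -0.444] box [[0.256, -0.431], [0.261, -0.446], [0.222, -0.456], [0.218, -0.441]] sz 0.016 0.04
```

View pics/top_crop.png

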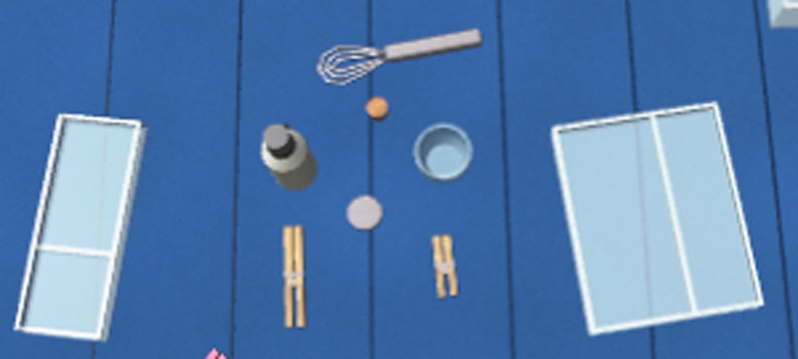

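The crop confirms the layout:
- The grey whisk's handle runs (387,53)-(480,38), with its loops to the left.
- The long wooden peg is the longer of the two tan pegs, at (293,277). The short peg is at (445,267).
- The narrow tray's short bay is at the bottom. The wide tray's narrow bay is on the right.

```bash
python3 - <<'E'
from h import *
c=env.get_calibration('top')
f=lambda u,z: onplane(c,np.array(u)/2.66+[138,120]-0.3,z)
def tray(k,u,dv,L,W):
    P=f(u,.025);C=P.mean(0);ax=(P[0]+P[1]-P[2]-P[3])/2
    a=np.degrees(np.arctan2(ax[1],ax[0]));print(k,'C',C[:2].round(4),'yaw',a.round(2),'sizes',[np.linalg.norm(P[i]-P[(i+1)%4]).round(3) for i in range(4)])
    R=np.array([[np.cos(np.radians(a)),np.sin(np.radians(a))],[-np.sin(np.radians(a)),np.cos(np.radians(a))]])
    print(' divider in tray',((f(dv,.025)-C)[:,:2]@R.T).round(3).tolist())
tray('narrow',[(60,116),(145,122),(102,340),(17,328)],[(38,247),(110,255)],.242,.093)
tray('wide',[(553,128),(717,103),(762,304),(592,333)],[(654,115),(694,313)],.23,.186)
print('whisk handle ends',f([(387,53),(480,38)],.018).round(4),'tip',f([(318,66)],.0).round(4))
print('bowl rim',f([(443,153)],.040).round(4),'spray top',f([(279,139)],.122).round(4))
P=f([(293,227),(293,327)],.014);print('long',P.round(4))
P=f([(443,237),(448,297)],.014);print('short',P.round(4))
E
```

```text
narrow C [0.491  0.3099] yaw -7.81 sizes [np.float64(0.097), np.float64(0.243), np.float64(0.093), np.float64(0.238)]
 divider in tray [[-0.03, 0.042], [-0.031, -0.038]]
wide C [ 0.4821 -0.3108] yaw 7.24 sizes [np.float64(0.186), np.float64(0.228), np.float64(0.184), np.float64(0.229)]
 divider in tray [[0.111, -0.02], [-0.111, -0.018]]
whisk handle ends [[ 0.6806 -0.0225  0.018 ]
 [ 0.6956 -0.1278  0.018 ]] tip [[0.6748 0.058  0.    ]]
bowl rim [[ 0.5536 -0.0832  0.04  ]] spray top [[0.5475 0.0781 0.122 ]]
long [[0.4831 0.0817 0.014 ]
 [0.3742 0.0807 0.014 ]]
short [[ 0.4669 -0.0804  0.014 ]
 [ 0.4013 -0.0842  0.014 ]]
```

Emit:
arm_command --steps '[{"delta_pos":[18,-31,-2],"dr":[0,0,1.33]},{"delta_pos":[18,-31,-2],"dr":[0,0,1.33]},{"delta_pos":[18,-31,-2],"dr":[0,0,1.33]},{"delta_pos":[18,-31,-2],"dr":[0,0,1.33]},{"delta_pos":[18,-31,-2],"dr":[0,0,1.33]},{"delta_pos":[18,-31,-2],"dr":[0,0,1.33]},{"delta_pos":[18,-31,-2],"dr":[0,0,1.33]},{"delta_pos":[18,-31,-2],"dr":[0,0,1.33]},{"delta_pos":[18,-31,-2],"dr":[0,0,1.33]},{"delta_pos":[18,-31,-2],"dr":[0,0,1.33]},{"delta_pos":[18,-31,-2],"dr":[0,0,1.33]},{"delta_pos":[18,-31,-2],"dr":[0,0,1.33]},{"delta_pos":[18,-31,-2],"dr":[0,0,1.33]},{"delta_pos":[18,-31,-2],"dr":[0,0,1.33]},{"delta_pos":[0,0,0],"dr":[0,0,0]},{"delta_pos":[0,0,0],"dr":[0,0,0]}]' --grip 0.5

```text
time_s: 1.75
position: [0.4238, 0.0881, 0.2251]
tool_rot: [[-0.005, 1.0, -0.001], [1.0, 0.005, 0.0], [0.0, -0.001, -1.0]]
ft_force: [-0.2, 0.6, -0.5]
grip_width: 0.0424
```

```bash
python3 - <<'E'
from h import *
o=env.observe();c=env.get_calibration('wrist');im=env.get_image('wrist');cv2.imwrite('pics/w1.png',im)
import pickle;pickle.dump(c,open('w1.pkl','wb'))
print(o['position'],o['grip_width'],env.nose_length)
print('expect', proj(c,[[.4831,.0817,.014],[.3742,.0807,.014],[.5475,.0781,.122],[.5536,-.0832,.042]]).round(0).tolist())
E
```

```text
[0.42378005 0.08810431 0.22505467] 0.04237472037543878 0.022
expect [[316.0, 229.0], [315.0, 134.0], [310.0, 341.0], [172.0, 294.0]]
```

View pics/w1.png

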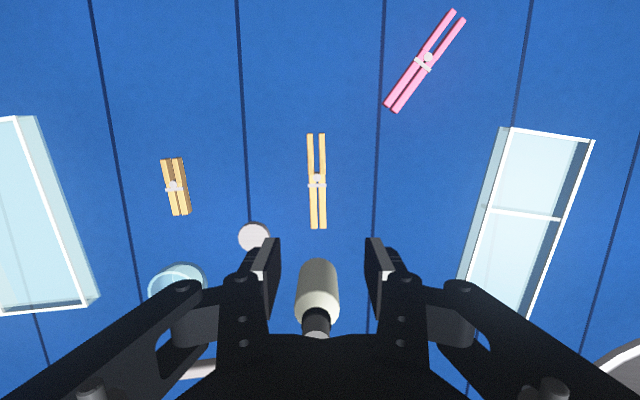

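The wrist view shows the long peg's ends at (316,133) and (317,229), within 2 px of the prediction. I'll descend on it.

Emit:
arm_command --steps '[{"delta_pos":[1,-1.4,-30],"dr":[0,0,0]},{"delta_pos":[1,-1.4,-30],"dr":[0,0,0]},{"delta_pos":[1,-1.4,-30],"dr":[0,0,0]},{"delta_pos":[1,-1.4,-30],"dr":[0,0,0]},{"delta_pos":[1,-1.4,-30],"dr":[0,0,0]},{"delta_pos":[0,0,-25],"dr":[0,0,0]},{"delta_pos":[0,0,-15],"dr":[0,0,0]},{"delta_pos":[0,0,-9],"dr":[0,0,0]},{"delta_pos":[0,0,0],"dr":[0,0,0]},{"delta_pos":[0,0,0],"dr":[0,0,0]}]'

```text
time_s: 2.8
position: [0.429, 0.0818, 0.0269]
tool_rot: [[-0.008, 1.0, 0.001], [1.0, 0.008, -0.0], [-0.0, 0.001, -1.0]]
ft_force: [-0.2, -0.3, -0.5]
grip_width: 0.0427
```

Emit:
arm_command --steps '[{"delta_pos":[0,0,0],"dr":[0,0,0]},{"delta_pos":[0,0,0],"dr":[0,0,0]},{"delta_pos":[0,0,0],"dr":[0,0,0]},{"delta_pos":[0,0,0],"dr":[0,0,0]},{"delta_pos":[0,0,0],"dr":[0,0,0]},{"delta_pos":[0,0,0],"dr":[0,0,0]},{"delta_pos":[0,0,0],"dr":[0,0,0]},{"delta_pos":[0,0,0],"dr":[0,0,0]},{"delta_pos":[0,0,15],"dr":[0,0,0]},{"delta_pos":[0,0,15],"dr":[0,0,0]},{"delta_pos":[0,0,25],"dr":[0,0,0]},{"delta_pos":[0,0,25],"dr":[0,0,0]},{"delta_pos":[0,0,25],"dr":[0,0,0]},{"delta_pos":[0,0,0],"dr":[0,0,0]}]' --grip 0 --squeeze 40

```text
time_s: 4.2
position: [0.4301, 0.0814, 0.1343]
tool_rot: [[-0.007, 1.0, 0.007], [1.0, 0.007, -0.001], [-0.001, 0.007, -1.0]]
ft_force: [0.3, 0.9, -1.6]
grip_width: 0.019
```

Emit:
arm_command --steps '[{"delta_pos":[0,25,10],"dr":[0,0,0]},{"delta_pos":[10,28,10],"dr":[0,0,-1.4]},{"delta_pos":[15,28,10],"dr":[0,0,-1.4]},{"delta_pos":[16,28,0],"dr":[0,0,-1.4]},{"delta_pos":[16,28,0],"dr":[0,0,-1.4]},{"delta_pos":[16,28,0],"dr":[0,0,-1.4]},{"delta_pos":[16,28,0],"dr":[0,0,-1.3]},{"delta_pos":[16,29,0],"dr":[0,0,0]},{"delta_pos":[0,0,-25],"dr":[0,0,0]},{"delta_pos":[0,0,-30],"dr":[0,0,0]},{"delta_pos":[0,0,-30],"dr":[0,0,0]},{"delta_pos":[0,0,-25],"dr":[0,0,0]},{"delta_pos":[0,0,0],"dr":[0,0,0]}]'

```text
time_s: 5.5
position: [0.5319, 0.3027, 0.0475]
tool_rot: [[0.137, 0.99, -0.007], [0.991, -0.137, -0.002], [-0.003, -0.007, -1.0]]
ft_force: [-0.2, -0.4, -0.2]
grip_width: 0.0185
```

```bash
python3 - <<'E'
from h import *
c=env.get_calibration('wrist');im=env.get_image('wrist');cv2.imwrite('pics/w2.png',im)
print(env.observe()['position'])
E
```

```text
[0.53305941 0.30312595 0.049882  ]
```

View pics/w2.png

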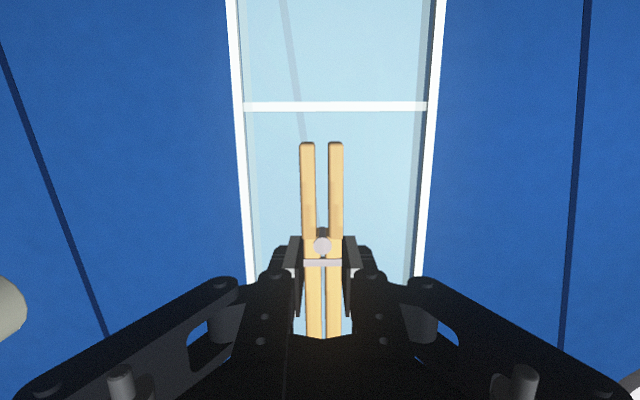

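The peg is inside the long bay: it's at column 322 against a bay centre of about 334. I'll lower and release.

Emit:
arm_command --steps '[{"delta_pos":[0,0,-10],"dr":[0,0,0]},{"delta_pos":[0,0,-7],"dr":[0,0,0]},{"delta_pos":[0,0,0],"dr":[0,0,0]},{"delta_pos":[0,0,0],"dr":[0,0,0]}]'

```text
time_s: 5.95
position: [0.534, 0.3035, 0.0347]
tool_rot: [[0.137, 0.991, 0.001], [0.991, -0.137, 0.0], [0.0, 0.001, -1.0]]
ft_force: [0.2, -0.2, 0.5]
grip_width: 0.0187
```

Emit:
arm_command --steps '[{"delta_pos":[0,0,0],"dr":[0,0,0]},{"delta_pos":[0,0,0],"dr":[0,0,0]},{"delta_pos":[0,0,0],"dr":[0,0,0]},{"delta_pos":[0,0,0],"dr":[0,0,0]},{"delta_pos":[0,0,12],"dr":[0,0,0]},{"delta_pos":[0,0,30],"dr":[0,0,0]},{"delta_pos":[0,0,40],"dr":[0,0,0]},{"delta_pos":[0,0,40],"dr":[0,0,0]},{"delta_pos":[0,0,40],"dr":[0,0,0]},{"delta_pos":[0,-28,20],"dr":[0,0,0]},{"delta_pos":[2,-28,0],"dr":[0,0,0]},{"delta_pos":[2,-28,0],"dr":[0,0,0]},{"delta_pos":[2,-28,0],"dr":[0,0,0]},{"delta_pos":[2,-28,0],"dr":[0,0,0]},{"delta_pos":[2,-28,0],"dr":[0,0,0]},{"delta_pos":[2,-28,0],"dr":[0,0,0]},{"delta_pos":[2,-28,0],"dr":[0,0,0]},{"delta_pos":[0,0,0],"dr":[0,0,0]}]' --grip 0.42

```text
time_s: 7.75
position: [0.5481, 0.0768, 0.2172]
tool_rot: [[0.141, 0.99, 0.001], [0.99, -0.141, -0.001], [-0.001, 0.001, -1.0]]
ft_force: [0.3, 0.7, -0.0]
grip_width: 0.036
```

```bash
python3 - <<'E'
from h import *
o=env.observe();c=env.get_calibration('wrist');im=env.get_image('wrist');cv2.imwrite('pics/w3.png',im)
print(o['position'],o['grip_width'],proj(c,[[.5475,.0781,.122],[.687,-.063,.018]]))
cv2.imwrite('pics/t3.png',env.get_image('top')[120:255,138:438])
E
```

```text
[0.5481026  0.07677339 0.21722715] 0.03604794130683564 [[323.26009033 208.37981055]
 [224.80028797 306.84436728]]
```

View pics/w3.png

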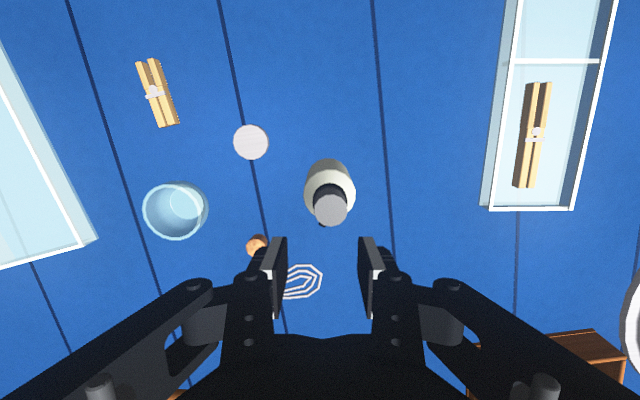

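The peg now lies in the long bay at (533,135). The bottle top's at (331,206), 8 px right of the prediction, so I'll refine its position by triangulating across the two views.

```bash
python3 - <<'E'
from h import *
w=env.get_calibration('wrist');t=env.get_calibration('top')
print('wrist plane',onplane(w,[[331,206]],.122).round(4))
im=cv2.imread('pics/top0.png')[150:200,225:270];g=cv2.cvtColor(im,cv2.COLOR_BGR2HSV)
m=((g[...,1]<90)&(g[...,2]<110)).astype(np.uint8)
n,l,s,ce=cv2.connectedComponentsWithStats(m)
for i in range(1,n):
  if s[i,4]>15: print(s[i],ce[i]+[225,150],onplane(t,[ce[i]+[225,150]],.122).round(4))
o1,d1=rays(w,[[331,206]]);o2,d2=rays(t,[[279/2.66+138-.3,139/2.66+120-.3]])
A=np.c_[d1[0],-d2[0]];k=np.linalg.lstsq(A,o2-o1,rcond=None)[0];print(o1+k[0]*d1[0],o2+k[1]*d2[0])
E
```

```text
wrist plane [[0.5461 0.0867 0.122 ]]
[14 20 11 10 53] [244.88679245 175.56603774] [[0.5372 0.0718 0.122 ]]
[ 16  25  16  16 119] [250.1512605  184.92436975] [[0.511  0.0576 0.122 ]]
[0.55836034 0.08619279 0.08086775] [0.56101533 0.08569329 0.08166602]
```

The wrist view is nearly overhead, so I trust it more: bottle at about (0.547, 0.085). I'll open wider and descend to the head.

Emit:
arm_command --steps '[{"delta_pos":[-1,4,0],"dr":[0,0,0]},{"delta_pos":[0,4,0],"dr":[0,0,0]},{"delta_pos":[0,0,-20],"dr":[0,0,0]},{"delta_pos":[0,0,-20],"dr":[0,0,0]},{"delta_pos":[0,0,-20],"dr":[0,0,0]},{"delta_pos":[0,0,-20],"dr":[0,0,0]},{"delta_pos":[0,0,-12],"dr":[0,0,0]},{"delta_pos":[0,0,-10],"dr":[0,0,0]},{"delta_pos":[0,0,0],"dr":[0,0,0]},{"delta_pos":[0,0,0],"dr":[0,0,0]}]' --grip 0.6

```text
time_s: 8.85
position: [0.5472, 0.0876, 0.1148]
tool_rot: [[0.137, 0.991, 0.001], [0.991, -0.137, -0.0], [0.0, 0.001, -1.0]]
ft_force: [-0.9, 1.3, 0.3]
grip_width: 0.051
```

Emit:
arm_command --steps '[{"delta_pos":[0,0,0],"dr":[0,0,0]},{"delta_pos":[0,0,0],"dr":[0,0,0]},{"delta_pos":[0,0,0],"dr":[0,0,0]},{"delta_pos":[0,0,0],"dr":[0,0,0]},{"delta_pos":[0,0,0],"dr":[0,0,0]},{"delta_pos":[0,0,0],"dr":[0,0,0]},{"delta_pos":[0,0,0],"dr":[0,0,0]},{"delta_pos":[0,0,0],"dr":[0,0,0]},{"delta_pos":[0,0,10],"dr":[0,0,0]},{"delta_pos":[0,0,20],"dr":[0,0,0]},{"delta_pos":[0,0,20],"dr":[0,0,0]},{"delta_pos":[0,0,20],"dr":[0,0,0]},{"delta_pos":[0,0,0],"dr":[0,0,0]}]' --grip 0 --squeeze 40

```text
time_s: 10.15
position: [0.5477, 0.0875, 0.1868]
tool_rot: [[0.137, 0.991, 0.005], [0.991, -0.137, -0.0], [0.0, 0.005, -1.0]]
ft_force: [0.5, -0.1, -1.4]
grip_width: 0.025
```

```bash
python3 - <<'E'
from h import *
print(env.observe()['position'])
a=env.get_image('scene')[130:390,180:480];b=env.get_image('wrist')
cv2.imwrite('pics/s4.png',np.hstack([cv2.resize(a,(461,400)),cv2.resize(b[:,160:480],(320,400))]))
E
```

```text
[0.54766377 0.08745995 0.18681336]
```

View pics/s4.png

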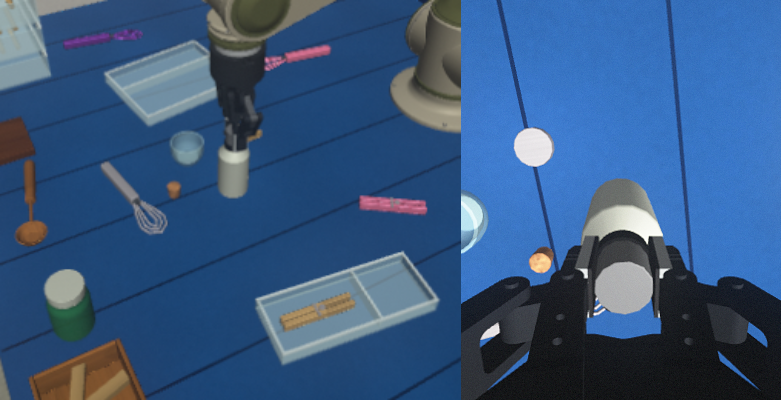

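The bottle hangs straight in the grip, with its base clear of the table. I'll carry it to the short bay.

Emit:
arm_command --steps '[{"delta_pos":[-14.5,26,0],"dr":[0,0,0]},{"delta_pos":[-14.5,26,0],"dr":[0,0,0]},{"delta_pos":[-14.5,26,0],"dr":[0,0,0]},{"delta_pos":[-14.5,26,0],"dr":[0,0,0]},{"delta_pos":[-14.5,26,0],"dr":[0,0,0]},{"delta_pos":[-14.5,26,0],"dr":[0,0,0]},{"delta_pos":[-14.5,26,0],"dr":[0,0,0]},{"delta_pos":[-14.5,26,0],"dr":[0,0,0]},{"delta_pos":[-14.5,24,0],"dr":[0,0,0]},{"delta_pos":[0,0,0],"dr":[0,0,0]},{"delta_pos":[0,0,-20],"dr":[0,0,0]},{"delta_pos":[0,0,-15],"dr":[0,0,0]},{"delta_pos":[0,0,0],"dr":[0,0,0]},{"delta_pos":[0,0,0],"dr":[0,0,0]}]'

```text
time_s: 11.65
position: [0.4165, 0.319, 0.149]
tool_rot: [[0.138, 0.99, -0.001], [0.99, -0.138, -0.001], [-0.001, -0.001, -1.0]]
ft_force: [-0.1, -0.4, -1.0]
grip_width: 0.0251
```

```bash
python3 - <<'E'
from h import *
print(env.observe()['position'])
a=env.get_image('scene')[200:390,300:530];b=env.get_image('wrist')
cv2.imwrite('pics/s5.png',np.hstack([cv2.resize(a,(461,400)),cv2.resize(b[:,160:480],(320,400))]))
E
```

```text
[0.416523   0.31899155 0.14901904]
```

View pics/s5.png

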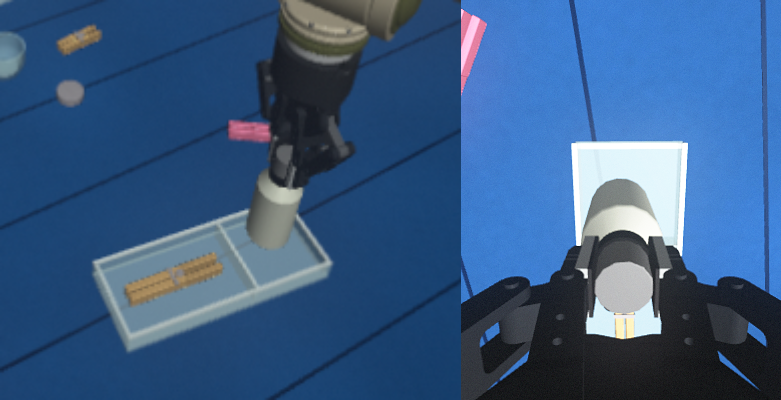

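The bottle is over the short bay, clear of the walls, with 30 mm to the floor.

Emit:
arm_command --steps '[{"delta_pos":[0,0,-12],"dr":[0,0,0]},{"delta_pos":[0,0,-10],"dr":[0,0,0]},{"delta_pos":[0,0,-6],"dr":[0,0,0]},{"delta_pos":[0,0,-1.5],"dr":[0,0,0]},{"delta_pos":[0,0,0],"dr":[0,0,0]},{"delta_pos":[0,0,0],"dr":[0,0,0]}]'

```text
time_s: 12.35
position: [0.4165, 0.3195, 0.1201]
tool_rot: [[0.137, 0.991, 0.001], [0.991, -0.137, 0.0], [0.0, 0.0, -1.0]]
ft_force: [-0.9, 0.8, -1.3]
grip_width: 0.0251
```

Emit:
arm_command --steps '[{"delta_pos":[0,0,0],"dr":[0,0,0]},{"delta_pos":[0,0,0],"dr":[0,0,0]},{"delta_pos":[0,0,0],"dr":[0,0,0]},{"delta_pos":[0,0,0],"dr":[0,0,0]},{"delta_pos":[0,0,10],"dr":[0,0,0]},{"delta_pos":[0,0,20],"dr":[0,0,0]},{"delta_pos":[0,0,30],"dr":[0,0,0]},{"delta_pos":[0,0,30],"dr":[0,0,0]},{"delta_pos":[12,-28,10],"dr":[0,0,-5]},{"delta_pos":[18,-28,0],"dr":[0,0,-5]},{"delta_pos":[20,-28,0],"dr":[0,0,-5]},{"delta_pos":[20,-28,0],"dr":[0,0,-5]},{"delta_pos":[20,-28,0],"dr":[0,0,-5]},{"delta_pos":[20,-28,0],"dr":[0,0,-5]},{"delta_pos":[20,-28,0],"dr":[0,0,-5]},{"delta_pos":[20,-28,0],"dr":[0,0,-5]},{"delta_pos":[20,-28,0],"dr":[0,0,-5]},{"delta_pos":[20,-28,0],"dr":[0,0,-5]},{"delta_pos":[20,-28,0],"dr":[0,0,-5]},{"delta_pos":[20,-28,0],"dr":[0,0,-5]}]' --grip 0.6

```text
time_s: 14.35
position: [0.647, -0.0178, 0.2207]
tool_rot: [[0.928, 0.373, 0.001], [0.373, -0.928, -0.0], [0.001, 0.0, -1.0]]
ft_force: [-0.1, 0.0, 0.5]
grip_width: 0.0511
```

Emit:
arm_command --steps '[{"delta_pos":[20,-24,0],"dr":[0,0,-5]},{"delta_pos":[20,-22,0],"dr":[0,0,-5]},{"delta_pos":[0,0,-15],"dr":[0,0,-4]},{"delta_pos":[0,0,0],"dr":[0,0,0]},{"delta_pos":[0,0,0],"dr":[0,0,0]}]' --grip 0.5

```text
time_s: 14.85
position: [0.6861, -0.0622, 0.2054]
tool_rot: [[0.99, 0.143, -0.0], [0.143, -0.99, 0.0], [-0.0, -0.0, -1.0]]
ft_force: [-0.6, -0.3, 0.2]
grip_width: 0.0425
```

```bash
python3 - <<'E'
from h import *
print(env.observe()['position'])
w=env.get_calibration('wrist')
print(proj(w,[[.687,-.063,.018],[.6806,-.0225,.018],[.6956,-.1278,.018],[.6748,.058,0],[.5536,-.0832,.042]]).round(0).tolist())
b=env.get_image('wrist');cv2.imwrite('pics/w6.png',b);cv2.imwrite('pics/s6.png',env.get_image('scene'))
E
```

```text
[ 0.68613062 -0.06220557  0.20543097]
[[322.0, 185.0], [322.0, 145.0], [322.0, 243.0], [328.0, 62.0], [184.0, 191.0]]
```

View pics/w6.png

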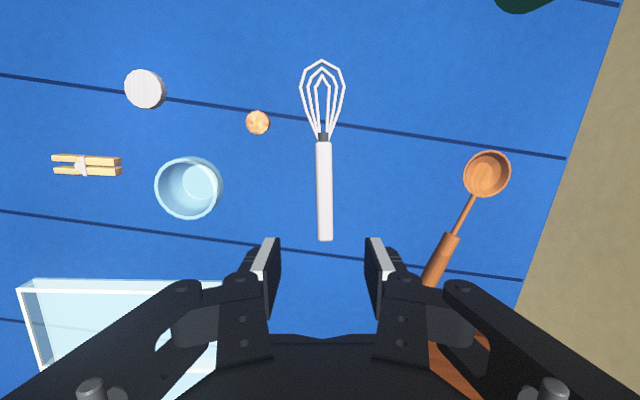

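The whisk handle runs (323,142)-(325,240), within 3 px of the prediction and aligned with the jaws. The bowl is at (188,188) and also matches. I'll grasp the whisk.

Emit:
arm_command --steps '[{"delta_pos":[2,0,-30],"dr":[0,0,0]},{"delta_pos":[0,0,-30],"dr":[0,0,0]},{"delta_pos":[0,0,-30],"dr":[0,0,0]},{"delta_pos":[0,0,-30],"dr":[0,0,0]},{"delta_pos":[0,0,-30],"dr":[0,0,0]},{"delta_pos":[0,0,-18],"dr":[0,0,0]},{"delta_pos":[0,0,-10],"dr":[0,0,0]},{"delta_pos":[0,0,0],"dr":[0,0,0]},{"delta_pos":[0,0,0],"dr":[0,0,0]}]'

```text
time_s: 15.85
position: [0.689, -0.0625, 0.0283]
tool_rot: [[0.99, 0.142, 0.002], [0.142, -0.99, -0.001], [0.002, 0.001, -1.0]]
ft_force: [0.7, -0.6, 0.4]
grip_width: 0.0426
```

Emit:
arm_command --steps '[{"delta_pos":[0,0,0],"dr":[0,0,0]},{"delta_pos":[0,0,0],"dr":[0,0,0]},{"delta_pos":[0,0,0],"dr":[0,0,0]},{"delta_pos":[0,0,0],"dr":[0,0,0]},{"delta_pos":[0,0,0],"dr":[0,0,0]},{"delta_pos":[0,0,0],"dr":[0,0,0]},{"delta_pos":[0,0,0],"dr":[0,0,0]},{"delta_pos":[0,0,0],"dr":[0,0,0]},{"delta_pos":[0,0,10],"dr":[0,0,0]},{"delta_pos":[0,0,20],"dr":[0,0,0]},{"delta_pos":[0,0,30],"dr":[0,0,0]},{"delta_pos":[0,0,30],"dr":[0,0,0]},{"delta_pos":[0,0,30],"dr":[0,0,0]},{"delta_pos":[0,0,0],"dr":[0,0,0]}]' --grip 0 --squeeze 60

```text
time_s: 17.25
position: [0.6898, -0.0629, 0.1521]
tool_rot: [[0.99, 0.141, 0.008], [0.141, -0.99, -0.002], [0.008, 0.003, -1.0]]
ft_force: [-0.1, 1.2, -0.7]
grip_width: 0.0163
```

Emit:
arm_command --steps '[{"delta_pos":[-16.5,-22,0],"dr":[0,0,-6.5]},{"delta_pos":[-16.5,-22,0],"dr":[0,0,-6.5]},{"delta_pos":[-16.5,-22,0],"dr":[0,0,-6.5]},{"delta_pos":[-16.5,-22,0],"dr":[0,0,-6.5]},{"delta_pos":[-16.5,-22,0],"dr":[0,0,-6.5]},{"delta_pos":[-16.5,-22,0],"dr":[0,0,-6.5]},{"delta_pos":[-16.5,-22,0],"dr":[0,0,-6.5]},{"delta_pos":[-16.5,-22,0],"dr":[0,0,-6.5]},{"delta_pos":[-16.5,-22,0],"dr":[0,0,-6.5]},{"delta_pos":[-16.5,-22,0],"dr":[0,0,-6.5]},{"delta_pos":[-16.5,-22,0],"dr":[0,0,-6.5]},{"delta_pos":[-16.5,-22,0],"dr":[0,0,-6.5]},{"delta_pos":[-16.5,-22,0],"dr":[0,0,-6.5]},{"delta_pos":[-15.5,-20,0],"dr":[0,0,-6.4]},{"delta_pos":[0,0,-30],"dr":[0,0,0]},{"delta_pos":[0,0,-30],"dr":[0,0,0]},{"delta_pos":[0,0,-28],"dr":[0,0,0]},{"delta_pos":[0,0,0],"dr":[0,0,0]},{"delta_pos":[0,0,0],"dr":[0,0,0]}]'

```text
time_s: 19.15
position: [0.4583, -0.3685, 0.059]
tool_rot: [[0.126, -0.992, -0.0], [-0.992, -0.126, 0.001], [-0.001, 0.0, -1.0]]
ft_force: [-0.1, -0.8, 0.5]
grip_width: 0.0162
```

```bash
python3 - <<'E'
from h import *
print(env.observe()['position'])
a=env.get_image('top')[130:265,320:450];b=env.get_image('wrist')
cv2.imwrite('pics/s7.png',np.hstack([cv2.resize(a,(385,400)),cv2.resize(b[:,120:520],(400,400))]))
E
```

```text
[ 0.45833274 -0.36852267  0.05898879]
```

View pics/s7.png

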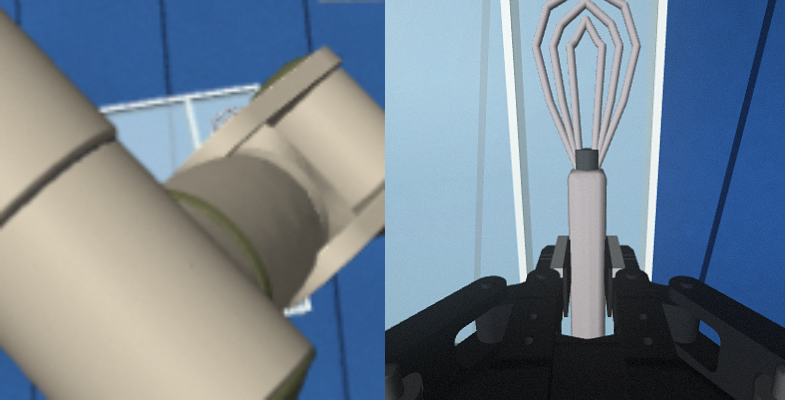

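The whisk is parallel to the bay and centred between its walls (columns 515-655, whisk at 587). I'll lower and release.

Emit:
arm_command --steps '[{"delta_pos":[0,0,-12],"dr":[0,0,0]},{"delta_pos":[0,0,-9],"dr":[0,0,0]},{"delta_pos":[0,0,-5],"dr":[0,0,0]},{"delta_pos":[0,0,0],"dr":[0,0,0]},{"delta_pos":[0,0,0],"dr":[0,0,0]}]'

```text
time_s: 19.75
position: [0.4583, -0.3685, 0.0326]
tool_rot: [[0.126, -0.992, -0.0], [-0.992, -0.126, 0.0], [-0.0, 0.0, -1.0]]
ft_force: [-0.6, -0.6, -1.9]
grip_width: 0.0161
```

Emit:
arm_command --steps '[{"delta_pos":[0,0,0],"dr":[0,0,0]},{"delta_pos":[0,0,0],"dr":[0,0,0]},{"delta_pos":[0,0,0],"dr":[0,0,0]},{"delta_pos":[0,0,0],"dr":[0,0,0]},{"delta_pos":[0,0,10],"dr":[0,0,0]},{"delta_pos":[0,0,25],"dr":[0,0,0]},{"delta_pos":[0,0,40],"dr":[0,0,0]},{"delta_pos":[0,0,40],"dr":[0,0,0]},{"delta_pos":[0,0,40],"dr":[0,0,0]},{"delta_pos":[0,0,0],"dr":[0,0,0]}]' --grip 0.33

```text
time_s: 20.75
position: [0.4596, -0.3699, 0.1943]
tool_rot: [[0.126, -0.992, 0.007], [-0.992, -0.126, -0.009], [0.01, -0.006, -1.0]]
ft_force: [-0.0, -0.4, 0.5]
grip_width: 0.0283
```

Emit:
arm_command --steps '[{"delta_pos":[7,22,0],"dr":[0,0,7]},{"delta_pos":[7,22,0],"dr":[0,0,7]},{"delta_pos":[7,22,0],"dr":[0,0,7]},{"delta_pos":[7,22,0],"dr":[0,0,7]},{"delta_pos":[7,22,0],"dr":[0,0,7]},{"delta_pos":[7,22,0],"dr":[0,0,7]},{"delta_pos":[7,22,0],"dr":[0,0,7]},{"delta_pos":[7,22,0],"dr":[0,0,7]},{"delta_pos":[7,22,0],"dr":[0,0,7]},{"delta_pos":[8,22,0],"dr":[0,0,7]},{"delta_pos":[8,22,0],"dr":[0,0,7]},{"delta_pos":[8,22,0],"dr":[0,0,7]},{"delta_pos":[8,22,0],"dr":[0,0,6]},{"delta_pos":[0,0,0],"dr":[0,0,0]},{"delta_pos":[0,0,0],"dr":[0,0,0]}]' --grip 1

```text
time_s: 22.25
position: [0.5532, -0.0826, 0.1879]
tool_rot: [[0.992, 0.125, -0.0], [0.125, -0.992, -0.0], [-0.0, 0.0, -1.0]]
ft_force: [0.4, -0.2, 0.9]
grip_width: 0.0858
```

```bash
python3 - <<'E'
from h import *
o=env.observe();print(o['position'],o['grip_width'])
w=env.get_calibration('wrist')
print(proj(w,[[.5536,-.0832,.042],[.5536,-.0832,0]]).round(0).tolist())
b=env.get_image('wrist');a=env.get_image('top')[130:265,320:450]
cv2.imwrite('pics/w8.png',np.hstack([b,]));cv2.imwrite('pics/t8.png',cv2.resize(a,(385,400)))
E
```

```text
[ 0.55318095 -0.08256186  0.18786047] 0.08577472314157442
[[322.0, 194.0], [322.0, 184.0]]
```

View pics/w8.png

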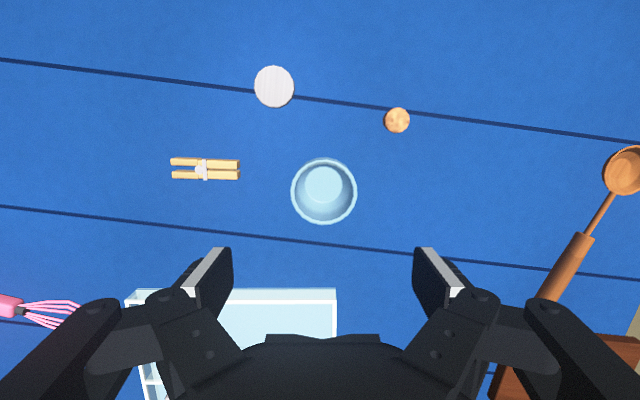

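The bowl is at (324,191) against a predicted (322,194), and both fingers clear the short peg. I'll descend and close gently.

Emit:
arm_command --steps '[{"delta_pos":[2,2,-25],"dr":[0,0,0]},{"delta_pos":[0,0,-30],"dr":[0,0,0]},{"delta_pos":[0,0,-30],"dr":[0,0,0]},{"delta_pos":[0,0,-30],"dr":[0,0,0]},{"delta_pos":[0,0,-22],"dr":[0,0,0]},{"delta_pos":[0,0,-12],"dr":[0,0,0]},{"delta_pos":[0,0,-8],"dr":[0,0,0]},{"delta_pos":[0,0,0],"dr":[0,0,0]},{"delta_pos":[0,0,0],"dr":[0,0,0]}]'

```text
time_s: 23.25
position: [0.5558, -0.0809, 0.0317]
tool_rot: [[0.992, 0.125, 0.001], [0.125, -0.992, -0.001], [0.001, 0.001, -1.0]]
ft_force: [-0.3, 0.2, 0.4]
grip_width: 0.0859
```

Emit:
arm_command --steps '[{"delta_pos":[0,0,0],"dr":[0,0,0]},{"delta_pos":[0,0,0],"dr":[0,0,0]},{"delta_pos":[0,0,0],"dr":[0,0,0]},{"delta_pos":[0,0,0],"dr":[0,0,0]},{"delta_pos":[0,0,0],"dr":[0,0,0]},{"delta_pos":[0,0,0],"dr":[0,0,0]},{"delta_pos":[0,0,0],"dr":[0,0,0]},{"delta_pos":[0,0,0],"dr":[0,0,0]},{"delta_pos":[0,0,4],"dr":[0,0,0]},{"delta_pos":[0,0,8],"dr":[0,0,0]},{"delta_pos":[0,0,10],"dr":[0,0,0]},{"delta_pos":[0,0,0],"dr":[0,0,0]}]' --grip 0 --squeeze 35

```text
time_s: 24.45
position: [0.5561, -0.0808, 0.0545]
tool_rot: [[0.992, 0.126, 0.003], [0.126, -0.992, -0.001], [0.003, 0.001, -1.0]]
ft_force: [0.6, 0.4, -1.5]
grip_width: 0.0617
```

```bash
python3 - <<'E'
from h import *
o=env.observe();print(o['position'],o['grip_width'])
a=env.get_image('scene')[160:290,230:410];b=env.get_image('wrist')
cv2.imwrite('pics/s9.png',np.hstack([cv2.resize(a,(415,300)),cv2.resize(b[:,120:520],(300,300))]))
E
```

```text
[ 0.55609881 -0.08079135  0.05451347] 0.06172788484040933
```

View pics/s9.png

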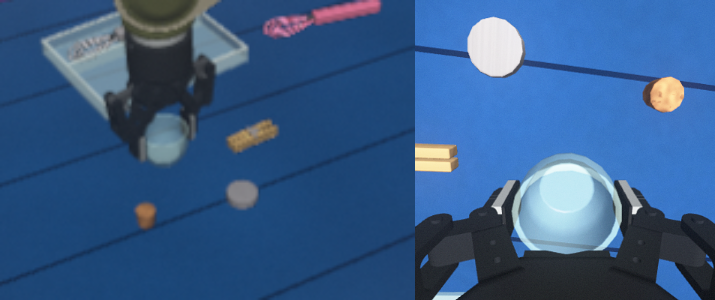

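The bowl is held level by its upright wall, clear of the table, and the whisk shows in its bay. I'll carry it over at an easy pace.

Emit:
arm_command --steps '[{"delta_pos":[0,0,20],"dr":[0,0,0]},{"delta_pos":[0,0,20],"dr":[0,0,0]},{"delta_pos":[0,-10,20],"dr":[0,0,0]},{"delta_pos":[-8,-20,0],"dr":[0,0,0]},{"delta_pos":[-10,-23,0],"dr":[0,0,0]},{"delta_pos":[-10,-23,0],"dr":[0,0,0]},{"delta_pos":[-10,-23,0],"dr":[0,0,0]},{"delta_pos":[-10,-23,0],"dr":[0,0,0]},{"delta_pos":[-10,-23,0],"dr":[0,0,0]},{"delta_pos":[-10,-22,0],"dr":[0,0,0]},{"delta_pos":[-7,-17,0],"dr":[0,0,0]},{"delta_pos":[-3,-8,0],"dr":[0,0,0]},{"delta_pos":[0,0,0],"dr":[0,0,0]},{"delta_pos":[0,0,-20],"dr":[0,0,0]},{"delta_pos":[0,0,-20],"dr":[0,0,0]},{"delta_pos":[0,0,-12],"dr":[0,0,0]},{"delta_pos":[0,0,0],"dr":[0,0,0]},{"delta_pos":[0,0,0],"dr":[0,0,0]}]'

```text
time_s: 26.35
position: [0.4778, -0.2723, 0.0612]
tool_rot: [[0.992, 0.126, 0.0], [0.126, -0.992, -0.0], [0.0, 0.0, -1.0]]
ft_force: [1.3, 0.7, -0.8]
grip_width: 0.0613
```

```bash
python3 - <<'E'
from h import *
o=env.observe();print(o['position'],o['grip_width'])
a=env.get_image('scene')[130:240,220:360];b=env.get_image('wrist')
cv2.imwrite('pics/s10.png',np.hstack([cv2.resize(a,(382,300)),cv2.resize(b[:,120:520],(300,300))]))
E
```

```text
[ 0.47776461 -0.27232617  0.06121746] 0.061313438861734335
```

View pics/s10.png

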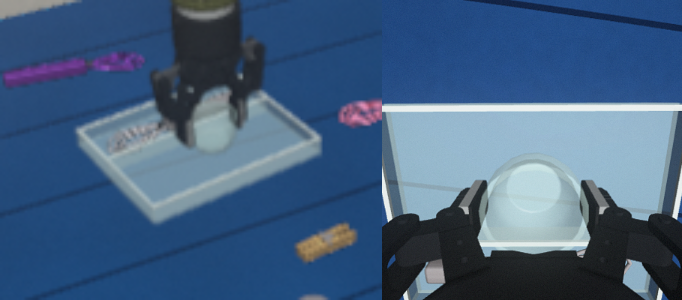

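The bowl is over the broader bay, in front of the divider, about 25 mm above the floor. I'll lower slowly.

Emit:
arm_command --steps '[{"delta_pos":[0,0,-6],"dr":[0,0,0]},{"delta_pos":[0,0,-6],"dr":[0,0,0]},{"delta_pos":[0,0,-5],"dr":[0,0,0]},{"delta_pos":[0,0,-4],"dr":[0,0,0]},{"delta_pos":[0,0,-2],"dr":[0,0,0]},{"delta_pos":[0,0,-1],"dr":[0,0,0]},{"delta_pos":[0,0,-1],"dr":[0,0,0]},{"delta_pos":[0,0,-0.5],"dr":[0,0,0]},{"delta_pos":[0,0,0],"dr":[0,0,0]},{"delta_pos":[0,0,0],"dr":[0,0,0]}]'

```text
time_s: 27.45
position: [0.4774, -0.2726, 0.0361]
tool_rot: [[0.992, 0.126, 0.0], [0.126, -0.992, -0.0], [0.0, 0.001, -1.0]]
ft_force: [-2.8, 2.6, 6.0]
grip_width: 0.0619
```

Emit:
arm_command --steps '[{"delta_pos":[0,0,0],"dr":[0,0,0]},{"delta_pos":[0,0,0],"dr":[0,0,0]},{"delta_pos":[0,0,0],"dr":[0,0,0]},{"delta_pos":[0,0,0],"dr":[0,0,0]},{"delta_pos":[0,0,0],"dr":[0,0,0]},{"delta_pos":[0,0,0],"dr":[0,0,0]},{"delta_pos":[0,0,5],"dr":[0,0,0]},{"delta_pos":[0,0,15],"dr":[0,0,0]},{"delta_pos":[0,0,25],"dr":[0,0,0]},{"delta_pos":[0,0,40],"dr":[0,0,0]},{"delta_pos":[0,0,40],"dr":[0,0,0]},{"delta_pos":[-10,30,30],"dr":[0,0,0]},{"delta_pos":[-10,40,10],"dr":[0,0,0]},{"delta_pos":[-10,40,10],"dr":[0,0,0]},{"delta_pos":[-10,40,0],"dr":[0,0,0]},{"delta_pos":[-10,40,0],"dr":[0,0,0]},{"delta_pos":[-10,40,0],"dr":[0,0,0]},{"delta_pos":[0,0,0],"dr":[0,0,0]},{"delta_pos":[0,0,0],"dr":[0,0,0]}]' --grip 1

```text
time_s: 29.35
position: [0.4174, -0.0422, 0.2109]
tool_rot: [[0.992, 0.127, 0.001], [0.127, -0.992, -0.001], [0.001, 0.001, -1.0]]
ft_force: [-0.5, -0.6, 0.2]
grip_width: 0.0852
```

```bash
python3 - <<'E'
from h import *
print(env.observe()['position'])
t=env.get_image('top')[120:255,138:438];s=env.get_image('scene')[130:370,220:480]
cv2.imwrite('pics/top_end.png',cv2.resize(t,None,fx=2.66,fy=2.66,interpolation=cv2.INTER_CUBIC))
cv2.imwrite('pics/scene_end.png',cv2.resize(s,(650,600),interpolation=cv2.INTER_CUBIC))
E
```

```text
[ 0.4174084  -0.04221818  0.21086505]
```

View pics/top_end.png

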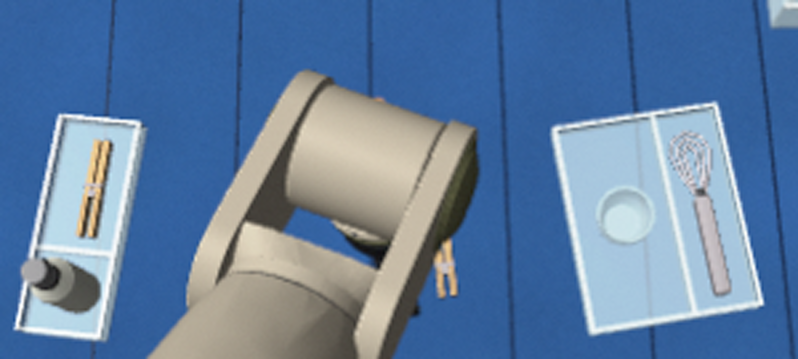

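View pics/scene_end.png

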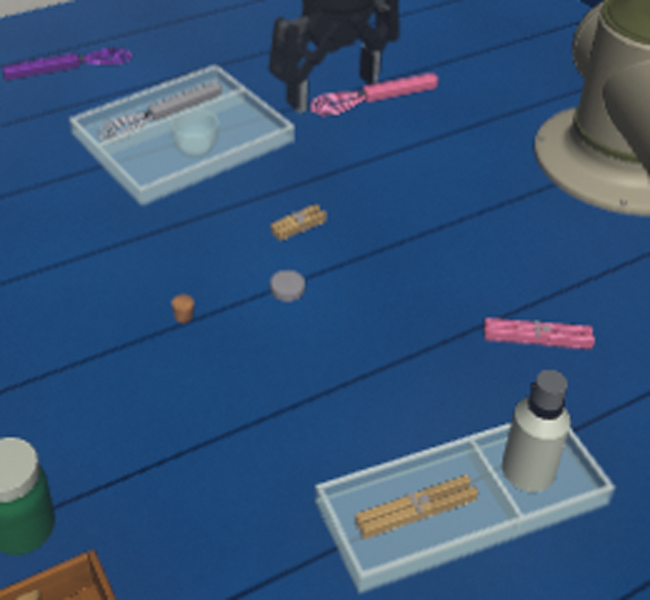

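Both views show every part in its bay:
- In the top view, the whisk runs (690,150)-(720,290), the bowl is at (626,215) and the peg at (94,188). The bottle stands upright in the short bay, with its foot near (80,290).
- The short peg hasn't moved, at (446,268).

I'll run a last numeric check and hand in.

```bash
python3 - <<'E'
from h import *
c=env.get_calibration('top')
f=lambda u,z: onplane(c,np.array(u)/2.66+[138,120]-0.3,z)[:,:2]
def T(p,C,a):
    a=np.radians(a);return (p-C)@np.array([[np.cos(a),-np.sin(a)],[np.sin(a),np.cos(a)]])
W=([.4821,-.3108],7.24);N=([.491,.3099],-7.81)
print('bowl',T(f([(626,214)],.044),*W),'whisk handle ends',T(f([(699,194),(722,294)],.02),*W))
print('spray top',T(f([(36,271)],.126),*N),'peg',T(f([(94,188)],.018),*N))
print('short',f([(443,237),(448,297)],.014).mean(0),f([(446,268)],.014))
print(env.observe()['time_s'],env.close_job())
E
```

```text
bowl [[0.00142959 0.03583057]] whisk handle ends [[ 0.01633255 -0.05202311]
 [-0.09553846 -0.05336588]]
spray top [[-0.07089384 -0.00747065]] peg [[ 0.04263838 -0.00339648]]
short [ 0.43413421 -0.08229277] [[ 0.43280018 -0.08281634]]
the job is handed in; nothing more can be done
29.45 None
```

Both kits are made up and the job is handed in, at 29.5 s on the robot's clock. It gave no verdict on hand-in, so the figures below are my own last measurements, all within the limits.

| Part | Tray | Position in tray frame (x, y), mm |
|---|---|---|
| Whisk grip point, flat, loops toward +x | wide, narrower bay | about (-30, -53) |
| Bowl, mouth up | wide, broader bay | (1, 36) |
| Spray bottle, upright | narrow, short bay | (-71, -7), at its top |
| Long peg, lying down | narrow, long bay | (43, -3) |

- **Bowl:** it was set down slowly, with about 6 N of contact at the floor.
- **Short peg:** it was not touched, and reads within about 2 mm of its start.
- **Robot:** it was clear of everything when I handed in.
- **Heights and tilts:** I judged these only by eye in the two final pictures, and everything looked flat or upright.
- **One disagreement:** before the grasp, the top and wrist cameras put the spray bottle about 8 mm apart. I used the wrist view, and the grasp was good.

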